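Pack the yellow humidity kit into its transit case

ROBOT

A 6-joint arm with a two-finger parallel gripper is mounted at the origin on the work surface. World frame = base frame: x ahead of the robot, y to its left, z up, the work surface at z = 0. Lengths are in m, angles in rad, forces in N, time in s.
With the tool pointing down it reaches from about 0.35 to 0.925 m from the base axis. Payload 6.4 kg.
Tool frame: the origin (TCP) lies on the centre line of the jaws, within the pads' length; the fingertips stand 17 mm ahead of it and the grasp point (between the pads) lies 2 mm behind it; z points along the fingers, y is the line along which they close (so a half turn about z gives the same grasp; the last joint's range is limited). The gripper opens to 85 mm and grips with 20 to 120 N. Pads are 22 mm wide; open, the fingers measure 114 mm over their backs; the gripper's body (76 mm by 85 mm) begins 54 mm behind the grasp point. The pads swing forward as they close: fully open they stand 13 mm farther back than shut.
Start: joints at [-1.513, 0.245, 1.558, -0, 1.339, -0.174], TCP at [0.149, -0.633, 0.248] pointing down, gripper open.
Joint ranges: [-3.13, 3.13], [-1.02, 2.26], [0.13, 2.54], [-0.95, 4.09], [0.21, 2.88], [-2.74, 2.74]. Speed limits (rad/s): [2.57, 2.57, 3.14, 3.14, 3.14, 3.14].

INTERFACE

Orientations are given as a 3x3 rotation matrix whose columns are the frame's x, y, z axes.
In Python, from plant import arm, vision gives the robot as it stands.
- The arm moves only by the tool step_arm, never from a script. Its argument "rows" is a list that holds one entry, the list of rows, each a list of 7 numbers: the turn, a rotation vector about the tool's x, y, z in rad, then the shift along the tool's x, y, z in m, then the opening, from 0 (shut) to 1 (fully open). A call has 1 to 8 rows; each row shifts and turns the commanded pose from where the row before left it, along the tool's axes as they then stand; what a row does not reach is not made up. A row lasts 1/8 s, in which the tool goes at most 62.5 mm and 10.7 degrees, less where a joint would pass 70% of its speed; a pose out of reach is approached as far as the arm can. A call is refused whole if a number of a shift passes 0.0625 or a number of a turn 0.188, either way. A call with a gripper value outside its range is refused whole. The fingers move at their own pace and stop on an object; the grip force is fixed at half the most. Time passes only in rows, so rows that do not move let the fingers close. It gives the time, the measured TCP pose, the force, the opening and the grip force at its end, in the units of the state.
- arm.get_obs(): the state, without advancing time (a new reading comes with each control period).
- vision.read_camera(name): name is "scene" or "top"; returns (picture, depth): 384x512x3 uint8, red, green, blue; 384x512 float32, m along the optical axis (not along the pixel's ray), 0 where there is no reading.
- vision.camera_params(name): a dict with "fx", "fy", "cx", "cy" (pixels), "eye" and "attitude" of the camera in the world. Camera axes: x right, y up, looking along -z (the intrinsics and any distortion apply to the point x, -y, -z); pixel columns grow to the right and rows downward; lengths in m; the calibration is good to about 2 mm. A picture is of the moment at which its call begins. camera_params takes no time and is no camera call.
- arm.hand_in(): hands the job in; it is judged then, once.
Trained networks look in the newest picture that a camera, given by its name, has taken for a name from the list of things; names that differ only in an ending like _2 or _b are one class to them, and where a whole thing is asked for, a point or a joint stands for the part that bears it (a point fixed in the world has none). Each returns a list of dicts, best first, with "conf" (0 to 1); they miss things now and then, are a little off and sometimes report something else, mostly with a low value. They report only what shows in the picture. A call takes as long as a camera call. They do not tell look-alikes from the thing itself.
- vision.spot_in(camera, query): "bbox" ([centre column, centre row, width, height] in pixels, round what is visible of it).
- vision.masks_of(camera, query): "region" (384x512 bool, what is visible of it) and "bbox" ([centre column, centre row, width, height] in pixels, round what is visible of it).
The state is a dict: "t": time; "joints": joint angles; "joint_velocities": joint speeds; "joint_torque": joint torques, N m; "tcp_pos": TCP position; "eef_rot": TCP orientation; "force": force on the tool from outside, world axes, zero at the start; "moment": the same for the moment, N m; "width": finger opening in m; "gripper_force": force on a finger pad.
Only numpy, scipy, OpenCV 4.12 (cv2) and the standard library are available. Lean on these libraries where they do the work, as an engineer would, in place of code of your own. Each camera call takes 0.05 s, during which the arm holds its last target. There are 200 camera calls.

TASK

The calibration of the yellow-marked humidity kit is finished: pack its meter, probe, data logger and check pot into the open transit case, each set down gently, without dropping it, all the way into the foam cut-out made for its shape, the same way up as it stands or lies now (either way round). The blue-marked meter and check pot belong to another customer: leave them where they are.

Things in the scene. Friction and masses are not known exactly. Their poses are not given: they have to be found in the camera images.
- meter: the yellow handheld hygrometer, black box 106 (own x) x 52 (own y) x 26 mm with yellow face plate and yellow bands, display and buttons on top, lying face up. Origin: centre of its underside; x is its length, z up (about 28 mm tall over the display).
- probe: humidity probe of the yellow kit, lying: flat-bottomed black handle 66 long x 20 wide x 22 mm high with a yellow collar, then a steel filter tip 40 mm long, 16 mm thick. Origin: below the middle of its 106 mm length, on the underside; x points along it to the steel tip, so the handle runs from x = -53 to +13 mm. z up.
- logger: white data logger of the yellow kit, 60 (own x) x 40 (own y) x 24 mm with a yellow band round it and a small display on top, lying face up. Origin: centre of its underside; z up.
- pot: the yellow round humidity check pot, 34 mm across (35 over the cap) and 43 mm tall, white below with a yellow cap and yellow stripe, standing. Origin: centre of its underside, z up.
- foam_meter: fixed dark foam block 134 (own x) x 84 (own y) x 40 mm, one of four filling the open case two by two, in any order. Origin: centre of its underside, 4 mm above the bench; top flush with the case rim. Centred in its top, 8 mm deep (floor 32 mm above the origin), is the meter's cut-out, the large rectangle 122 x 68 mm, its length along x (light grey floor).
- foam_probe: fixed dark foam block 134 (own x) x 84 (own y) x 40 mm, one of four filling the open case two by two, in any order. Origin: centre of its underside, 4 mm above the bench; top flush with the case rim. Centred in its top, 8 mm deep (floor 32 mm above the origin), is the probe's cut-out, the long narrow slot 122 x 36 mm, its length along x (light grey floor).
- foam_logger: fixed dark foam block 134 (own x) x 84 (own y) x 40 mm, one of four filling the open case two by two, in any order. Origin: centre of its underside, 4 mm above the bench; top flush with the case rim. Centred in its top, 8 mm deep (floor 32 mm above the origin), is the logger's cut-out, the small rectangle 76 x 56 mm, its length along x (light grey floor).
- foam_pot: fixed dark foam block 134 (own x) x 84 (own y) x 40 mm, one of four filling the open case two by two, in any order. Origin: centre of its underside, 4 mm above the bench; top flush with the case rim. Centred in its top, 8 mm deep (floor 32 mm above the origin), is the pot's cut-out, a round recess 50 mm across (light grey floor).
- blue_meter: another customer's meter, to be left alone: handheld hygrometer, black box 106 (own x) x 52 (own y) x 26 mm with blue face plate and blue bands, display and buttons on top, lying face up. Origin: centre of its underside; x is its length, z up (about 28 mm tall over the display).
- blue_pot: another customer's pot, to be left alone: round humidity check pot, 34 mm across (35 over the cap) and 43 mm tall, white below with a blue cap and blue stripe, standing. Origin: centre of its underside, z up.
Things that resemble listed ones, but are neither listed nor needed, are in the scene too. Leave any green or pink look-alike of the meter alone.

How it is judged:
At the end, for the whole second after the job is handed in: Each yellow-marked thing rests in its own cut-out: its origin within 12 mm sideways of the foam block's centre and within 4 mm of the height of the cut-out's floor, level within 0.08 rad, still and let go. The blue meter and the blue pot are within 20 mm of where they started (horizontal distance between meter and foam_meter below 0.012 m and z of meter in the frame of foam_meter between 0.028 and 0.036 m and angle between each of meter, probe, logger, pot's own z axis and vertical below 0.08 rad and linear speed of each of meter, probe, logger, pot below 0.02 m/s and horizontal distance between probe and foam_probe below 0.012 m and z of probe in the frame of foam_probe between 0.028 and 0.036 m and horizontal distance between logger and foam_logger below 0.012 m and z of logger in the frame of foam_logger between 0.028 and 0.036 m and horizontal distance between pot and foam_pot below 0.012 m and z of pot in the frame of foam_pot between 0.028 and 0.036 m and distance of each of blue_meter, blue_pot from where it was at the start of the episode below 0.02 m); the robot touches nothing.
It fails at once if a yellow-marked thing is dropped into its cut-out (faster than 0.6 m/s within 20 mm of the cut-out's floor) ((horizontal distance between meter and foam_meter below 0.03 m and z of meter in the frame of foam_meter below 0.052 m and linear speed of meter above 0.6 m/s) or (horizontal distance between probe and foam_probe below 0.03 m and z of probe in the frame of foam_probe below 0.052 m and linear speed of probe above 0.6 m/s) or (horizontal distance between logger and foam_logger below 0.03 m and z of logger in the frame of foam_logger below 0.052 m and linear speed of logger above 0.6 m/s) or (horizontal distance between pot and foam_pot below 0.03 m and z of pot in the frame of foam_pot below 0.052 m and linear speed of pot above 0.6 m/s)).
It fails at once if blue meter moved by more than 20 mm (distance of blue_meter from where it was at the start of the episode above 0.02 m).
It fails at once if blue pot moved by more than 20 mm (distance of blue_pot from where it was at the start of the episode above 0.02 m).
It also fails if it takes over 96 s, if anything falls off the work surface, if the arm or the gripper's body presses on something with over 40 N, if the wrist force passes 120 N, or if a joint passes its speed limit or range.

## Working session

There is one attempt and no reset: what is moved stays moved. The work goes in short steps, Python scripts to look and compute and a tool call to move; the robot and the scene stay as the last step left them, time stands still between calls to the robot, and variables do not carry over. Pictures are saved under pics/ and viewed, at most 14 in all, crops included, and the job is handed in when it is done.

Besides the shell and the picture viewer there is one more tool, called after "Request:" in YAML: its name, and indented under it one key for each argument. step_arm: Moves the arm, as the interface text tells. Its arguments: {"type":"object","properties":{"rows":{"type":"array"}},"required":["rows"]}

```bash
mkdir -p pics; ls; cat > h.py <<'E'
import numpy as np, cv2
from plant import arm, vision
def cam(n):
    p=vision.camera_params(n); return p
def pts(n,depth):
    p=cam(n); R=np.array(p["attitude"]); 
    v,u=np.mgrid[0:depth.shape[0],0:depth.shape[1]]
    P=np.stack([(u-p["cx"])/p["fx"]*depth,-(v-p["cy"])/p["fy"]*depth,-depth],-1)
    return P@R.T+np.array(p["eye"])
def shot(n,name=None):
    im,d=vision.read_camera(n)
    if name: cv2.imwrite(name,cv2.cvtColor(im,cv2.COLOR_RGB2BGR))
    return im,d,pts(n,d)
E
python3 - <<'E'
from h import *
for n in("top","scene"):
    p=cam(n);print(p)
    im,d,P=shot(n,f"pics/{n}0.png"); np.savez(f"{n}0.npz",im=im,d=d,P=P)
    print(d.min(),d.max())
print(arm.get_obs())
E
```

```text
pics
{'fx': 401.80013426117495, 'fy': 401.80013426117495, 'cx': 250.07411016864586, 'cy': 186.654316649308, 'eye': array([0.46127742, 0.00692107, 1.23960352]), 'attitude': array([[-0.00806514,  0.99912744, -0.04097947],
       [-0.99996391, -0.00816774, -0.00233681],
       [-0.00266948,  0.04095914,  0.99915726]])}
0.0 2.0510404
{'fx': 403.80398171618845, 'fy': 403.80398171618845, 'cx': 261.4330836889928, 'cy': 193.21056565257962, 'eye': array([ 0.94735585, -0.35946326,  0.87847026]), 'attitude': array([[ 0.71005824, -0.56911324,  0.41464131],
       [ 0.70395568,  0.58732178, -0.39937393],
       [-0.01623888,  0.57546786,  0.81766316]])}
0.0 2.7265177
{'t': 0.1, 'joints': array([-1.51304847e+00,  2.45775459e-01,  1.55889392e+00,  6.41410382e-06,
        1.33867419e+00, -1.74117946e-01]), 'joint_velocities': array([-4.10269442e-04, -2.19545730e-03, -3.60383206e-03, -1.75853259e-03,
        8.02469777e-04, -2.06888476e-05]), 'joint_torque': array([ 2.50291050e-04, -4.30671930e+01, -3.27127397e+01, -1.33562967e-04,
        2.79372216e-03,  1.52232752e-05]), 'tcp_pos': array([ 0.1493345 , -0.63213381,  0.24726953]), 'eef_rot': array([[ 9.73239693e-01,  2.29792276e-01, -9.48234966e-05],
       [ 2.29792087e-01, -9.73238172e-01,  1.74835252e-03],
       [ 3.09472057e-04, -1.72335576e-03, -9.99998467e-01]]), 'force': array([ 0.04326432, -0.15622446, -0.63460645]), 'moment': array([-0.0346701 , -0.05973848,  0.06813232]), 'gripper_force': 0.0, 'width': 0.08521988225836746}
```

View pics/top0.png

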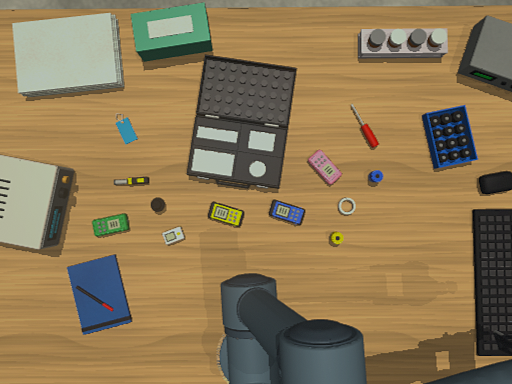

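View pics/scene0.png

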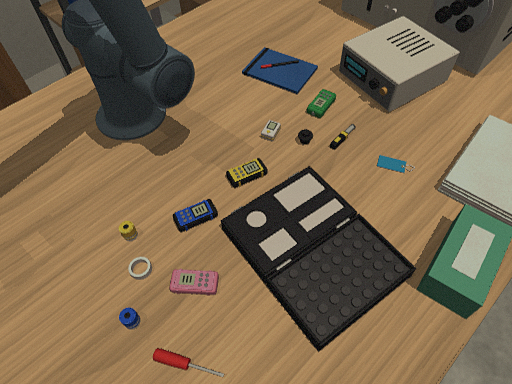

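```bash
python3 - <<'E'
from h import *
import pickle
im,d,P=shot("top")
out={}
for q in["meter","probe","logger","pot","foam_meter","foam_probe","foam_logger","foam_pot"]:
    r=vision.masks_of("top",q); out[q]=r
    for k in r[:6]:
        m=k["region"]&(d>0); h=P[m]
        print(q,round(k["conf"],2),np.round(k["bbox"]).astype(int),m.sum(),np.round(np.median(h,0),3),np.round(np.percentile(h[:,2],95),3),im[m].mean(0).astype(int))
pickle.dump((im,d,P,out),open("top.pkl","wb"))
E
```

```text
meter 0.83 [327 168  34  30] 581 [ 0.569 -0.217  0.027] 0.031 [167 125 129]
meter 0.7 [110 225  37  22] 656 [0.399 0.43  0.027] 0.032 [ 80 125  69]
meter 0.57 [227 215  37  26] 587 [0.43  0.083 0.027] 0.032 [131 131  49]
probe 0.55 [130 180  37   8] 198 [0.532 0.361 0.021] 0.026 [112 107  53]
logger 0.52 [176 234  18  17] 236 [0.367 0.24  0.025] 0.029 [161 165 142]
pot 0.59 [338 236  14   9] 140 [ 0.359 -0.246  0.042] 0.046 [156 148  18]
pot 0.5 [263 140  47  34] 1284 [ 0.651 -0.025  0.042] 0.047 [108 111 104]
foam_meter 0.61 [213 163  48  36] 1241 [0.586 0.121 0.038] 0.046 [150 157 146]
foam_probe 0.61 [218 137  49  37] 1242 [0.671 0.108 0.042] 0.048 [110 113 106]
foam_logger 0.57 [264 142  46  34] 1257 [ 0.651 -0.024  0.042] 0.047 [109 112 105]
foam_pot 0.63 [257 169  53  31] 1242 [ 0.566 -0.014  0.043] 0.048 [90 89 83]
```

Top view: the meter look-alikes are yellow (226,213), blue (287,212), green (111,225) and pink (324,167). The pots are yellow (337,238) and blue (375,177). The probe is at (131,181) and the logger at (174,236). The foam blocks are meter (213,163), probe (217,135), logger (263,141) and pot (257,169). The yellow-marked ones are the targets. Next I'll confirm that in a crop and measure them.

```bash
cat > m.py <<'E'
from h import *
T={"meter":((.43,.083),.028,.075),"probe":((.532,.361),.022,.075),"logger":((.367,.24),.024,.05),"pot":((.359,-.246),.043,.035),"blue":((.43,-.11),.028,.075),"bluepot":((.54,-.36),.043,.04)}
def rect(P,c,lo,hi,r):
    m=(np.hypot(P[...,0]-c[0],P[...,1]-c[1])<r)&(P[...,2]>lo)&(P[...,2]<hi)
    q=P[m]
    (cx,cy),(w,h),a=cv2.minAreaRect(q[:,:2].astype(np.float32)*1000)
    if w<h: w,h,a=h,w,a+90
    return (round(cx/1000,4),round(cy/1000,4)),(round(w),round(h)),round((a+90)%180-90,1),int(m.sum()),np.round(np.median(q,0),4)
def floors(n,im,P):
    hsv=im.astype(int)
    g=(im.min(-1)>110)&(np.hypot(P[...,0]-.62,P[...,1]-.045)<.17)&(P[...,2]>.02)&(P[...,2]<.06)&(im.max(-1).astype(int)-im.min(-1)<45)
    k,lab,st,ce=cv2.connectedComponentsWithStats(g.astype(np.uint8))
    for i in range(1,k):
        if st[i,4]<60: continue
        q=P[lab==i]; (cx,cy),(w,h),a=cv2.minAreaRect(q[:,:2].astype(np.float32)*1000)
        if w<h: w,h,a=h,w,a+90
        print(n,"floor",st[i,4],round(cx),round(cy),round(w),round(h),round((a+90)%180-90,1),np.round(np.median(q[:,2]),4))
E
python3 - <<'E'
from m import *
for n in("top","scene"):
    z=np.load(n+"0.npz");im,P=z["im"],z["P"]
    for k,(c,h,r) in T.items():
        try: print(n,k,*rect(P,c,.5*h,h+.02,r))
        except Exception as e: print(n,k,e)
    floors(n,im,P)
    m=(np.hypot(P[...,0]-.62,P[...,1]-.045)<.25)&(P[...,2]>.035)&(P[...,2]<.06)
    print("lid/case zmax",np.percentile(P[...,2][(np.abs(P[...,0]-.82)<.1)&(np.abs(P[...,1]-.03)<.1)],[5,50,99]))
z=np.load("top0.npz");b=cv2.cvtColor(z["im"],cv2.COLOR_RGB2BGR)[120:260,80:400]
cv2.imwrite("pics/c1.png",cv2.resize(b,None,fx=2.5,fy=2.5,interpolation=cv2.INTER_CUBIC))
E
```

```text
top meter (0.4301, 0.0839) (106, 52) 72.6 596 [0.4295 0.083  0.0269]
top probe (0.5329, 0.3717) (107, 20) -85.7 210 [0.532  0.365  0.0205]
top logger (0.367, 0.2432) (61, 40) -70.1 266 [0.3673 0.2416 0.0243]
top pot (0.3572, -0.2478) (34, 33) 85.8 126 [ 0.3586 -0.2467  0.0422]
top blue (0.4345, -0.1015) (106, 52) 72.5 592 [ 0.434  -0.1008  0.0267]
top bluepot (0.5402, -0.3696) (34, 34) -69.4 130 [ 0.5392 -0.3674  0.0424]
top floor 441 669 108 122 35 81.5 0.0367
top floor 452 649 -25 78 55 81.5 0.0367
top floor 888 585 122 122 67 80.9 0.0367
top floor 209 565 -12 48 46 89.5 0.0364
lid/case zmax [0.02278299 0.03056981 0.04519266]
scene meter (0.4319, 0.0826) (106, 54) 73.3 657 [0.4363 0.0788 0.0268]
scene probe (0.5348, 0.3728) (110, 21) -85.0 209 [0.5372 0.36   0.0196]
scene logger (0.3689, 0.242) (62, 41) -69.1 250 [0.3729 0.2375 0.0238]
scene pot (0.3592, -0.2483) (35, 34) -30.1 213 [ 0.3648 -0.2501  0.0422]
scene blue (0.4368, -0.1018) (107, 54) 72.2 795 [ 0.4412 -0.1053  0.0269]
scene bluepot (0.5423, -0.3702) (35, 34) -29.3 284 [ 0.5464 -0.3705  0.0427]
scene floor 925 586 122 119 66 81.2 0.0367
scene floor 532 670 109 118 33 80.9 0.0366
scene floor 232 564 -11 44 43 -0.4 0.0369
scene floor 618 649 -25 74 55 81.6 0.0368
lid/case zmax [7.23950448e-05 3.00972260e-02 4.54573779e-02]
```

View pics/c1.png

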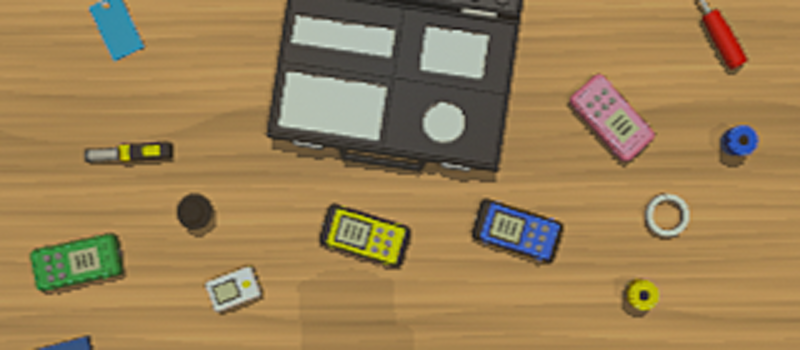

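The crop shows the yellow meter at (365,236), the yellow pot at (642,295), the logger at (234,289) and the probe at (129,152) with its tip to the left (+y). Sizes from both cameras match the given ones. I'll pack the pot first.

Request:
step_arm:
  rows:
    - [[0, 0, 0, 0.0365, -0.0407, 0.015, 1], [0, 0, 0, 0.0365, -0.0407, 0.015, 1], [0, 0, 0, 0.0365, -0.0407, 0.015, 1], [0, 0, 0, 0.0365, -0.0407, 0.015, 1], [0, 0, 0, 0.0365, -0.0407, 0.015, 1], [0, 0, 0, 0.0365, -0.0407, 0.015, 1], [0, 0, 0, 0.0365, -0.0407, 0.015, 1], [0, 0, 0, 0.0365, -0.0407, 0.015, 1]]

```text
t: 1.55
tcp_pos: [0.3595, -0.2473, 0.1283]
eef_rot: [[0.973, 0.229, 0.001], [0.229, -0.973, -0.001], [0.001, 0.001, -1.0]]
force: [0.2, -0.4, 0.6]
width: 0.0851
gripper_force: 0.0
```

```bash
cat > go.py <<'E'
import sys
from h import *
# args: x y z [toolx yaw deg]: prints tool-frame shift (after turn) and z-turn
a=[float(v) for v in sys.argv[1:]]
o=arm.get_obs(); R=np.array(o["eef_rot"]); p=np.array(o["tcp_pos"])
psi=np.arctan2(R[1,0],R[0,0]); t=np.radians(a[3]) if len(a)>3 else psi
turn=-((t-psi+np.pi)%(2*np.pi)-np.pi)
d=np.array(a[:3])-p
f=lambda s:np.round([d@[np.cos(s),np.sin(s),0],d@[np.sin(s),-np.cos(s),0],-d[2]],4)
print("t",round(o["t"],2),"p",p.round(4),"psi",round(np.degrees(psi),2),"tilt",R[:2,2].round(4),"F",o["force"].round(1),"w",round(o["width"],4),"gf",round(o["gripper_force"],1),"j6",round(o["joints"][5],2))
print("turn",round(turn,4),"shift now",f(psi),"shift after turn",f(t))
E
python3 go.py .358 -.248 .030
```

```text
t 1.55 p [ 0.3595 -0.2473  0.1283] psi 13.25 tilt [ 0.001 -0.001] F [ 0.2 -0.4  0.6] w 0.0851 gf 0.0 j6 0.48
turn -0.0 shift now [-0.0016  0.0004  0.0983] shift after turn [-0.0016  0.0004  0.0983]
```

Request:
step_arm:
  rows:
    - [[0, 0, 0, -0.001, 0, 0.03, 1], [0, 0, 0, 0, 0, 0.03, 1], [0, 0, 0, 0, 0, 0.025, 1], [0, 0, 0, 0, 0, 0.0125, 1], [0, 0, 0, 0, 0, 0, 0], [0, 0, 0, 0, 0, 0, 0], [0, 0, 0, 0, 0, 0, 0], [0, 0, 0, 0, 0, 0, 0]]

```text
t: 2.55
tcp_pos: [0.3585, -0.2498, 0.0321]
eef_rot: [[0.973, 0.23, 0.002], [0.23, -0.973, -0.002], [0.001, 0.002, -1.0]]
force: [-1.1, 0.4, 6.3]
width: 0.0324
gripper_force: 59.5
```

```bash
python3 go.py .565 -.0115 .14
```

```text
t 2.55 p [ 0.3585 -0.2498  0.0321] psi 13.28 tilt [ 0.0017 -0.002 ] F [-1.1  0.4  6.3] w 0.0324 gf 59.5 j6 0.47
turn -0.0 shift now [ 0.2557 -0.1845 -0.1079] shift after turn [ 0.2557 -0.1845 -0.1079]
```

Request:
step_arm:
  rows:
    - [[0, 0, 0, 0, 0, -0.02, 0], [0, 0, 0, 0, 0, -0.04, 0], [0, 0, 0, 0, 0, -0.05, 0], [0, 0, 0, 0.0426, -0.0308, 0, 0], [0, 0, 0, 0.0426, -0.0308, 0, 0], [0, 0, 0, 0.0426, -0.0308, 0, 0], [0, 0, 0, 0.0426, -0.0308, 0, 0], [0, 0, 0, 0.0426, -0.0308, 0, 0]]

```text
t: 3.55
tcp_pos: [0.5306, -0.0485, 0.141]
eef_rot: [[0.973, 0.23, 0.0], [0.23, -0.973, -0.0], [0.0, 0.0, -1.0]]
force: [-1.2, -0.6, -0.3]
width: 0.0324
gripper_force: 59.6
```

Request:
step_arm:
  rows:
    - [[0, 0, 0, 0.0426, -0.0308, 0, 0], [0, 0, 0, 0, 0, 0, 0], [0, 0, 0, 0, 0, 0, 0]]

```text
t: 3.92
tcp_pos: [0.5635, -0.0103, 0.1404]
eef_rot: [[0.973, 0.23, -0.001], [0.23, -0.973, -0.0], [-0.001, -0.0, -1.0]]
force: [-0.2, -1.0, -0.8]
width: 0.0324
gripper_force: 59.7
```

```bash
python3 - <<'E'
from h import *
for n in("top","scene"):
    im,d,P=shot(n,f"pics/{n}1.png")
    m=(np.hypot(P[...,0]-.565,P[...,1]+.0115)<.05)&(im[...,0]>120)&(im[...,1]>110)&(im[...,2]<70)&(P[...,2]>.07)
    print(n,m.sum(), P[m].mean(0) if m.any() else "", P[m].max(0) if m.any() else "")
s=cv2.imread("pics/scene1.png")[60:300,140:400]; cv2.imwrite("pics/s1c.png",cv2.resize(s,None,fx=2,fy=2))
E
python3 go.py .565 -.0115 .0675
```

```text
top 0  
scene 46 [ 0.57207823 -0.00996186  0.1557299 ] [0.57948006 0.00524104 0.25563037]
t 4.03 p [ 0.5633 -0.0111  0.1406] psi 13.21 tilt [-0.0007 -0.    ] F [ 0.1  0.1 -0.8] w 0.0321 gf 59.7 j6 1.12
turn -0.0 shift now [0.0015 0.0008 0.0731] shift after turn [0.0015 0.0008 0.0731]
```

View pics/s1c.png

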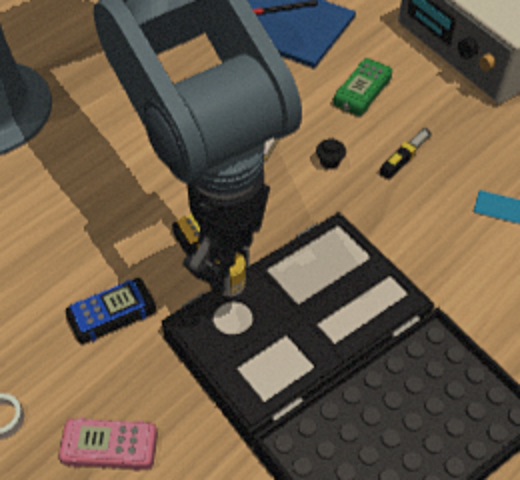

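Request:
step_arm:
  rows:
    - [[0, 0, 0, 0.0015, 0.0005, 0.025, 0], [0, 0, 0, 0, 0, 0.025, 0], [0, 0, 0, 0, 0, 0.012, 0], [0, 0, 0, 0, 0, 0.004, 0], [0, 0, 0, 0, 0, 0.003, 0], [0, 0, 0, 0, 0, 0.002, 0], [0, 0, 0, 0, 0, 0, 0]]

```text
t: 4.9
tcp_pos: [0.5659, -0.0104, 0.0702]
eef_rot: [[0.973, 0.23, 0.001], [0.23, -0.973, -0.0], [0.001, 0.0, -1.0]]
force: [0.4, 0.7, -1.4]
width: 0.0324
gripper_force: 59.7
```

Request:
step_arm:
  rows:
    - [[0, 0, 0, 0, 0, 0.0015, 0], [0, 0, 0, 0, 0, 0.001, 0], [0, 0, 0, 0, 0, 0, 0]]

```text
t: 5.28
tcp_pos: [0.5659, -0.0104, 0.0681]
eef_rot: [[0.973, 0.23, 0.0], [0.23, -0.973, -0.0], [0.0, 0.0, -1.0]]
force: [-2.0, 0.9, 4.7]
width: 0.0323
gripper_force: 60.3
```

Request:
step_arm:
  rows:
    - [[0, 0, 0, 0, 0, 0, 0.6], [0, 0, 0, 0, 0, 0, 0.6], [0, 0, 0, 0, 0, -0.02, 0.6], [0, 0, 0, 0, 0, -0.04, 0.8], [0, 0, -0.18, 0, 0, -0.03, 1], [0, 0, -0.18, 0, 0, 0, 1], [0, 0, -0.18, 0, 0, 0, 1], [0, 0, -0.18, 0, 0, 0, 1]]

```text
t: 6.28
tcp_pos: [0.5661, -0.0105, 0.159]
eef_rot: [[0.575, 0.818, 0.002], [0.818, -0.575, -0.0], [0.001, 0.002, -1.0]]
force: [0.7, 0.8, -0.2]
width: 0.0856
gripper_force: 0.0
```

```bash
python3 go.py .431 .083 .09 73
```

```text
t 6.28 p [ 0.5661 -0.0105  0.159 ] psi 54.88 tilt [ 0.002  -0.0004] F [ 0.7  0.8 -0.2] w 0.0856 gf 0.0 j6 0.39
turn -0.3163 shift now [-0.0012 -0.1643  0.069 ] shift after turn [ 0.0499 -0.1565  0.069 ]
```

Request:
step_arm:
  rows:
    - [[0, 0, -0.158, 0, 0, 0, 1], [0, 0, -0.158, 0, 0, 0, 1], [0, 0, 0, 0.0125, -0.0391, 0.01, 1], [0, 0, 0, 0.0125, -0.0391, 0.015, 1], [0, 0, 0, 0.0125, -0.0391, 0.02, 1], [0, 0, 0, 0.0125, -0.0391, 0.02, 1], [0, 0, 0, 0, 0, 0, 1]]

```text
t: 7.15
tcp_pos: [0.4282, 0.0852, 0.0912]
eef_rot: [[0.296, 0.955, -0.004], [0.955, -0.296, 0.0], [-0.001, -0.004, -1.0]]
force: [0.3, 0.5, 0.2]
width: 0.0855
gripper_force: 0.0
```

```bash
python3 - <<'E'
from m import *
im,d,P=shot("scene"); np.savez("scene2.npz",im=im,P=P)
try: print(rect(P,(.431,.083),.014,.036,.075))
except Exception as e: print(e)
m=(np.hypot(P[...,0]-.565,P[...,1]+.0115)<.03)&(P[...,2]>.065)&(P[...,2]<.1)
q=P[m];print("pot top",m.sum(),q.min(0).round(4),q.max(0).round(4),np.median(q[:,2]))
E
python3 go.py .431 .083 .026 73
```

```text
((0.4311, 0.0831), (107, 56), 72.7, 578, array([0.4391, 0.0724, 0.0266]))
pot top 192 [ 0.5486 -0.0294  0.0652] [0.5844 0.0067 0.0827] 0.07857433631839372
t 7.2 p [0.4307 0.0844 0.0927] psi 72.72 tilt [ 0.0003 -0.0001] F [ 0.2 -0.2  0.4] w 0.0851 gf 0.0 j6 0.24
turn -0.0049 shift now [-0.0013  0.0007  0.0667] shift after turn [-0.0013  0.0007  0.0667]
```

Request:
step_arm:
  rows:
    - [[0, 0, 0, -0.001, 0, 0.03, 1], [0, 0, 0, 0, 0, 0.025, 1], [0, 0, 0, 0, 0, 0.0115, 1], [0, 0, 0, 0, 0, 0, 1], [0, 0, 0, 0, 0, 0, 0], [0, 0, 0, 0, 0, 0, 0], [0, 0, 0, 0, 0, 0, 0]]

```text
t: 8.07
tcp_pos: [0.4322, 0.0829, 0.0271]
eef_rot: [[0.298, 0.954, 0.002], [0.954, -0.298, -0.0], [0.001, 0.002, -1.0]]
force: [-0.4, 0.4, 5.8]
width: 0.0503
gripper_force: 63.5
```

```bash
python3 go.py .586 .122 .15 81.2
```

```text
t 8.07 p [0.4322 0.0829 0.0271] psi 72.65 tilt [ 0.0023 -0.0002] F [-0.4  0.4  5.8] w 0.0503 gf 63.5 j6 0.23
turn -0.1493 shift now [ 0.0832  0.1352 -0.1229] shift after turn [ 0.0622  0.146  -0.1229]
```

Request:
step_arm:
  rows:
    - [[0, 0, 0, 0, 0, -0.02, 0], [0, 0, 0, 0, 0, -0.035, 0], [0, 0, -0.075, 0, 0, -0.045, 0], [0, 0, -0.074, 0, 0, 0, 0], [0, 0, 0, 0.0207, 0.0487, 0, 0], [0, 0, 0, 0.0207, 0.0487, 0, 0], [0, 0, 0, 0.0207, 0.0487, 0, 0], [0, 0, 0, 0, 0, 0, 0]]

```text
t: 9.07
tcp_pos: [0.5872, 0.1224, 0.1252]
eef_rot: [[0.153, 0.988, 0.0], [0.988, -0.153, 0.0], [0.0, 0.0, -1.0]]
force: [-0.3, 0.4, -1.8]
width: 0.0505
gripper_force: 63.7
```

```bash
python3 - <<'E'
from m import *
im,d,P=shot("scene","pics/s3.png")
s=cv2.imread("pics/s3.png")[60:300,180:420]; cv2.imwrite("pics/s3c.png",cv2.resize(s,None,fx=2,fy=2))
E
python3 go.py .586 .122 .063 81.2
```

```text
t 9.12 p [0.5853 0.1222 0.125 ] psi 81.21 tilt [-0.0015 -0.0001] F [ 0.2 -0.6 -2.3] w 0.0505 gf 63.7 j6 0.17
turn 0.0001 shift now [-0.0001  0.0007  0.062 ] shift after turn [-0.0001  0.0007  0.062 ]
```

View pics/s3c.png

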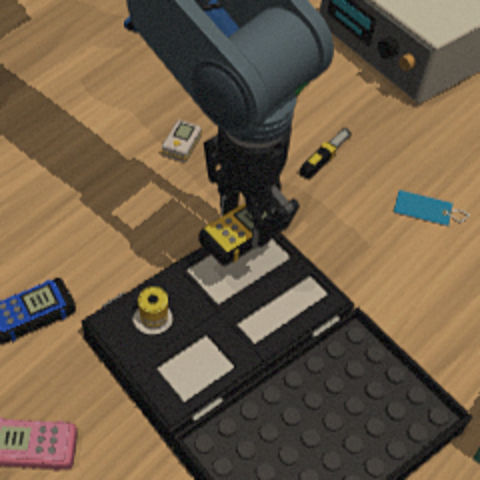

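The pot stands in its recess at crop (152,308). The meter is held level above its cut-out.

Request:
step_arm:
  rows:
    - [[0, 0, 0, 0, 0, 0.025, 0], [0, 0, 0, 0, 0, 0.02, 0], [0, 0, 0, 0, 0, 0.009, 0], [0, 0, 0, 0, 0, 0.003, 0], [0, 0, 0, 0, 0, 0.002, 0], [0, 0, 0, 0, 0, 0, 0]]

```text
t: 9.88
tcp_pos: [0.5853, 0.122, 0.0674]
eef_rot: [[0.153, 0.988, 0.001], [0.988, -0.153, 0.0], [0.0, 0.001, -1.0]]
force: [-0.1, 0.1, -2.0]
width: 0.0503
gripper_force: 63.7
```

Request:
step_arm:
  rows:
    - [[0, 0, 0, 0, 0, 0.002, 0], [0, 0, 0, 0, 0, 0.0015, 0], [0, 0, 0, 0, 0, 0, 0]]

```text
t: 10.25
tcp_pos: [0.5849, 0.1219, 0.0633]
eef_rot: [[0.153, 0.988, -0.0], [0.988, -0.153, 0.0], [0.0, -0.0, -1.0]]
force: [0.8, 0.0, -1.8]
width: 0.0508
gripper_force: 63.7
```

Request:
step_arm:
  rows:
    - [[0, 0, 0, 0, 0, 0.001, 0], [0, 0, 0, 0, 0, 0, 0]]

```text
t: 10.5
tcp_pos: [0.585, 0.1219, 0.0631]
eef_rot: [[0.153, 0.988, -0.0], [0.988, -0.153, -0.0], [-0.0, -0.0, -1.0]]
force: [-4.5, -0.6, 6.0]
width: 0.0502
gripper_force: 64.6
```

Request:
step_arm:
  rows:
    - [[0, 0, 0, 0, 0, 0, 0.8], [0, 0, 0, 0, 0, 0, 0.8], [0, 0, 0, 0, 0, -0.02, 0.8], [0, 0, 0, 0, 0, -0.04, 0.8], [0, 0, -0.17, 0, 0, -0.02, 0.8], [0, 0, -0.17, 0, 0, 0, 0.8], [0, 0, -0.17, 0, 0, 0, 0.8]]

```text
t: 11.38
tcp_pos: [0.5857, 0.122, 0.1445]
eef_rot: [[-0.354, 0.935, 0.003], [0.935, 0.354, 0.0], [-0.001, 0.003, -1.0]]
force: [-0.6, -0.2, -0.5]
width: 0.068
gripper_force: 0.0
```

```bash
python3 go.py .368 .2425 .085 110.4
```

```text
t 11.38 p [0.5857 0.122  0.1445] psi 110.72 tilt [0.0029 0.0001] F [-0.6 -0.2 -0.5] w 0.068 gf 0.0 j6 -0.35
turn 0.0056 shift now [ 0.1897 -0.1609  0.0595] shift after turn [ 0.1888 -0.162   0.0595]
```

Request:
step_arm:
  rows:
    - [[0, 0, 0, 0.0378, -0.0323, 0, 0.8], [0, 0, 0, 0.0378, -0.0323, 0.01, 0.8], [0, 0, 0, 0.0378, -0.0323, 0.015, 0.8], [0, 0, 0, 0.0378, -0.0323, 0.015, 0.8], [0, 0, 0, 0.0378, -0.0323, 0.015, 0.8], [0, 0, 0, 0, 0, 0, 0.8]]

```text
t: 12.12
tcp_pos: [0.3645, 0.2436, 0.0868]
eef_rot: [[-0.352, 0.936, -0.002], [0.936, 0.352, -0.001], [0.0, -0.002, -1.0]]
force: [0.6, 0.7, -0.0]
width: 0.0683
gripper_force: 0.0
```

```bash
python3 - <<'E'
from m import *
for n in("scene","top"):
    im,d,P=shot(n,"pics/%s4.png"%n)
    for c,lo,hi in(((.368,.2425),.012,.032),((.586,.122),.048,.07)):
        try: print(n,rect(P,c,lo,hi,.07))
        except Exception as e: print(e)
E
python3 go.py .368 .2425 .0255 110.4
```

```text
scene ((0.3693, 0.2414), (61, 40), -70.0, 245, array([0.3732, 0.2383, 0.0238]))
scene ((0.6009, 0.1192), (107, 103), 84.8, 788, array([0.5909, 0.1152, 0.0628]))
top ((0.3737, 0.2262), (40, 25), 21.5, 109, array([0.3756, 0.225 , 0.0236]))
top ((0.5984, 0.1203), (130, 99), -84.5, 659, array([0.5857, 0.1233, 0.0627]))
t 12.22 p [0.3685 0.2432 0.0886] psi 110.45 tilt [0.0026 0.0007] F [-0.   0.4  0.2] w 0.0681 gf 0.0 j6 -0.03
turn 0.0008 shift now [-0.0005 -0.0007  0.0631] shift after turn [-0.0005 -0.0007  0.0631]
```

Request:
step_arm:
  rows:
    - [[0, 0, 0, 0, 0, 0.03, 0.8], [0, 0, 0, 0, 0, 0.02, 0.8], [0, 0, 0, 0, 0, 0.011, 0.8], [0, 0, 0, 0, 0, 0, 0.8], [0, 0, 0, 0, 0, 0, 0], [0, 0, 0, 0, 0, 0, 0], [0, 0, 0, 0, 0, 0, 0]]

```text
t: 13.1
tcp_pos: [0.3689, 0.2432, 0.0276]
eef_rot: [[-0.349, 0.937, 0.003], [0.937, 0.349, 0.001], [-0.0, 0.003, -1.0]]
force: [-0.2, -0.3, 6.3]
width: 0.0383
gripper_force: 61.3
```

```bash
python3 go.py .649 -.025 .15 81.2
```

```text
t 13.1 p [0.3689 0.2432 0.0276] psi 110.4 tilt [0.0027 0.0008] F [-0.2 -0.3  6.3] w 0.0383 gf 61.3 j6 -0.03
turn 0.5096 shift now [-0.349   0.169  -0.1224] shift after turn [-0.2222  0.3178 -0.1224]
```

Request:
step_arm:
  rows:
    - [[0, 0, 0, 0, 0, -0.02, 0], [0, 0, 0.17, 0, 0, -0.04, 0], [0, 0, 0.17, 0, 0, -0.045, 0], [0, 0, 0.17, 0, 0, -0.015, 0], [0, 0, 0, -0.0318, 0.0454, 0, 0], [0, 0, 0, -0.0318, 0.0454, 0, 0], [0, 0, 0, -0.0318, 0.0454, 0, 0], [0, 0, 0, -0.0318, 0.0454, 0, 0]]

```text
t: 14.1
tcp_pos: [0.5284, 0.0879, 0.1462]
eef_rot: [[0.153, 0.988, -0.0], [0.988, -0.153, 0.0], [0.0, -0.0, -1.0]]
force: [0.8, 0.8, -0.3]
width: 0.0382
gripper_force: 60.6
```

Request:
step_arm:
  rows:
    - [[0, 0, 0, -0.0318, 0.0454, 0, 0], [0, 0, 0, -0.0318, 0.0454, 0, 0], [0, 0, 0, -0.0318, 0.0454, 0, 0], [0, 0, 0, 0, 0, 0, 0], [0, 0, 0, 0, 0, 0, 0]]

```text
t: 14.72
tcp_pos: [0.6468, -0.0256, 0.1456]
eef_rot: [[0.153, 0.988, -0.002], [0.988, -0.153, 0.001], [0.0, -0.002, -1.0]]
force: [0.4, 0.5, -1.7]
width: 0.0379
gripper_force: 60.7
```

```bash
python3 go.py .649 -.025 .0627 81.2
```

```text
t 14.72 p [ 0.6468 -0.0256  0.1456] psi 81.17 tilt [-0.0016  0.0006] F [ 0.4  0.5 -1.7] w 0.0379 gf 60.7 j6 -0.06
turn -0.0005 shift now [0.0009 0.0021 0.0829] shift after turn [0.0009 0.0021 0.0829]
```

Request:
step_arm:
  rows:
    - [[0, 0, 0, 0.001, 0.001, 0.03, 0], [0, 0, 0, 0, 0, 0.03, 0], [0, 0, 0, 0, 0, 0.013, 0], [0, 0, 0, 0, 0, 0.004, 0], [0, 0, 0, 0, 0, 0.002, 0], [0, 0, 0, 0, 0, 0, 0]]

```text
t: 15.48
tcp_pos: [0.6493, -0.0251, 0.0684]
eef_rot: [[0.153, 0.988, 0.002], [0.988, -0.153, -0.0], [-0.0, 0.002, -1.0]]
force: [-0.1, 0.4, -1.5]
width: 0.0384
gripper_force: 60.7
```

Request:
step_arm:
  rows:
    - [[0, 0, 0, 0, 0, 0.0015, 0], [0, 0, 0, 0, 0, 0.001, 0], [0, 0, 0, 0, 0, 0, 0]]

```text
t: 15.85
tcp_pos: [0.6486, -0.0251, 0.0647]
eef_rot: [[0.153, 0.988, -0.0], [0.988, -0.153, 0.0], [0.0, -0.0, -1.0]]
force: [0.5, -0.3, -1.6]
width: 0.0386
gripper_force: 60.7
```

Request:
step_arm:
  rows:
    - [[0, 0, 0, 0, 0, 0.001, 0], [0, 0, 0, 0, 0, 0, 0]]

```text
t: 16.1
tcp_pos: [0.6486, -0.0251, 0.0637]
eef_rot: [[0.153, 0.988, -0.0], [0.988, -0.153, 0.0], [0.0, -0.0, -1.0]]
force: [-0.6, -0.5, -0.1]
width: 0.0384
gripper_force: 60.8
```

Request:
step_arm:
  rows:
    - [[0, 0, 0, 0, 0, 0.001, 0], [0, 0, 0, 0, 0, 0, 0.6], [0, 0, 0, 0, 0, 0, 0.6], [0, 0, 0, 0, 0, -0.02, 0.6], [0, 0, 0, 0, 0, -0.04, 0.6], [0, 0, -0.117, 0, 0, -0.03, 0.6], [0, 0, -0.117, 0, 0, 0, 0.6]]

```text
t: 16.98
tcp_pos: [0.6513, -0.0256, 0.1585]
eef_rot: [[-0.084, 0.996, 0.009], [0.996, 0.084, -0.002], [-0.003, 0.008, -1.0]]
force: [-0.7, 0.2, 0.4]
width: 0.0508
gripper_force: 0.0
```

```bash
python3 go.py .535 .362 .085 94.7
```

```text
t 16.98 p [ 0.6513 -0.0256  0.1585] psi 94.81 tilt [ 0.0085 -0.0018] F [-0.7  0.2  0.4] w 0.0508 gf 0.0 j6 -0.3
turn 0.0019 shift now [ 0.396  -0.0834  0.0735] shift after turn [ 0.3958 -0.0841  0.0735]
```

Request:
step_arm:
  rows:
    - [[0, 0, 0, 0.0565, -0.0119, 0, 0.6], [0, 0, 0, 0.0565, -0.0119, 0, 0.6], [0, 0, 0, 0.0565, -0.0119, 0, 0.6], [0, 0, 0, 0.0565, -0.0119, 0.018, 0.6], [0, 0, 0, 0.0565, -0.0119, 0.018, 0.6], [0, 0, 0, 0.0565, -0.0119, 0.018, 0.6], [0, 0, 0, 0.0565, -0.0119, 0.018, 0.6], [0, 0, 0, 0, 0, 0, 0.6]]

```text
t: 17.98
tcp_pos: [0.5318, 0.3657, 0.0805]
eef_rot: [[-0.085, 0.996, -0.001], [0.996, 0.085, -0.0], [-0.0, -0.001, -1.0]]
force: [-0.6, 0.4, 0.2]
width: 0.0513
gripper_force: 0.0
```

```bash
python3 - <<'E'
from m import *
im,d,P=shot("scene","pics/s5.png")
for c,lo,hi,r in(((.534,.372),.011,.03,.07),((.649,-.025),.048,.075,.045)):
        try: print(rect(P,c,lo,hi,r))
        except Exception as e: print(e)
E
python3 go.py .535 .362 .0255 94.7
```

```text
((0.5357, 0.3664), (100, 21), -87.0, 181, array([0.5372, 0.3547, 0.0205]))
((0.6461, -0.0303), (73, 48), 78.8, 450, array([ 0.6527, -0.0284,  0.0602]))
t 18.02 p [0.5333 0.3641 0.0813] psi 94.77 tilt [ 0.0003 -0.0001] F [-0.3  0.3 -0.2] w 0.0506 gf 0.0 j6 0.34
turn 0.0013 shift now [-0.0022  0.0016  0.0558] shift after turn [-0.0022  0.0016  0.0558]
```

Logger top is at 0.060, as expected for the cut-out floor plus its height. Now grasping the probe.

Request:
step_arm:
  rows:
    - [[0, 0, 0, -0.002, 0.0015, 0.025, 0.6], [0, 0, 0, 0, 0, 0.02, 0.6], [0, 0, 0, 0, 0, 0.0105, 0.6], [0, 0, 0, 0, 0, 0, 0.6], [0, 0, 0, 0, 0, 0, 0], [0, 0, 0, 0, 0, 0, 0], [0, 0, 0, 0, 0, 0, 0]]

```text
t: 18.9
tcp_pos: [0.5365, 0.361, 0.0265]
eef_rot: [[-0.08, 0.997, 0.002], [0.997, 0.08, 0.001], [0.001, 0.002, -1.0]]
force: [0.6, 0.2, 4.1]
width: 0.0179
gripper_force: 61.5
```

```bash
python3 go.py .6685 .0986 .15 81.2
```

```text
t 18.9 p [0.5365 0.361  0.0265] psi 94.59 tilt [0.002  0.0008] F [0.6 0.2 4.1] w 0.0179 gf 61.5 j6 0.34
turn 0.2337 shift now [-0.2722  0.1105 -0.1235] shift after turn [-0.2392  0.1706 -0.1235]
```

Request:
step_arm:
  rows:
    - [[0, 0, 0, 0, 0, -0.02, 0], [0, 0, 0, 0, 0, -0.04, 0], [0, 0, 0.117, 0, 0, -0.045, 0], [0, 0, 0.117, 0, 0, -0.01, 0], [0, 0, 0, -0.04, 0.0284, 0, 0], [0, 0, 0, -0.04, 0.0284, 0, 0], [0, 0, 0, -0.04, 0.0284, 0, 0], [0, 0, 0, -0.04, 0.0284, 0, 0]]

```text
t: 19.9
tcp_pos: [0.624, 0.1838, 0.1416]
eef_rot: [[0.153, 0.988, 0.001], [0.988, -0.153, 0.0], [0.0, 0.001, -1.0]]
force: [0.8, -0.2, -0.6]
width: 0.0186
gripper_force: 60.9
```

Request:
step_arm:
  rows:
    - [[0, 0, 0, -0.04, 0.0284, 0, 0], [0, 0, 0, -0.04, 0.0284, 0, 0], [0, 0, 0, 0, 0, 0, 0], [0, 0, 0, 0, 0, 0, 0]]

```text
t: 20.4
tcp_pos: [0.667, 0.0976, 0.1409]
eef_rot: [[0.154, 0.988, 0.0], [0.988, -0.154, 0.0], [0.0, -0.0, -1.0]]
force: [-0.9, -0.3, -0.2]
width: 0.0181
gripper_force: 60.9
```

```bash
python3 - <<'E'
from m import *
im,d,P=shot("scene","pics/s6.png")
s=cv2.imread("pics/s6.png")[60:300,200:440]; cv2.imwrite("pics/s6c.png",cv2.resize(s,None,fx=2,fy=2))
E
python3 go.py .6683 .0976 .0625 81.2
```

```text
t 20.45 p [0.6668 0.0982 0.1407] psi 81.22 tilt [-0.0002  0.0003] F [-0.7 -1.3 -1.5] w 0.0177 gf 60.9 j6 0.13
turn 0.0004 shift now [-0.0004  0.0016  0.0782] shift after turn [-0.0004  0.0016  0.0782]
```

View pics/s6c.png

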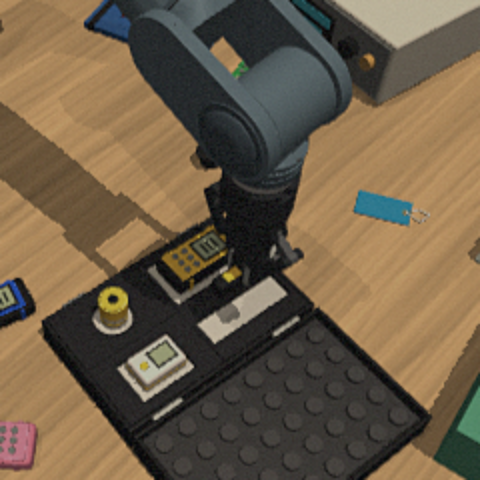

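Pot, meter and logger sit in their cut-outs at crop (112,308), (195,258) and (157,363). The probe hangs level over its slot.

Request:
step_arm:
  rows:
    - [[0, 0, 0, 0, 0.0015, 0.03, 0], [0, 0, 0, 0, 0, 0.027, 0], [0, 0, 0, 0, 0, 0.011, 0], [0, 0, 0, 0, 0, 0.004, 0], [0, 0, 0, 0, 0, 0.002, 0], [0, 0, 0, 0, 0, 0, 0]]

```text
t: 21.2
tcp_pos: [0.6694, 0.0972, 0.0674]
eef_rot: [[0.153, 0.988, 0.002], [0.988, -0.153, -0.0], [0.0, 0.002, -1.0]]
force: [-0.1, 0.4, -0.0]
width: 0.018
gripper_force: 60.9
```

Request:
step_arm:
  rows:
    - [[0, 0, 0, 0, 0, 0.0015, 0], [0, 0, 0, 0, 0, 0.001, 0], [0, 0, 0, 0, 0, 0, 0]]

```text
t: 21.58
tcp_pos: [0.6687, 0.0971, 0.0638]
eef_rot: [[0.153, 0.988, -0.0], [0.988, -0.153, 0.0], [0.0, -0.0, -1.0]]
force: [0.4, -0.1, -1.0]
width: 0.018
gripper_force: 60.9
```

Request:
step_arm:
  rows:
    - [[0, 0, 0, 0, 0, 0.001, 0], [0, 0, 0, 0, 0, 0, 0]]

```text
t: 21.82
tcp_pos: [0.6686, 0.0971, 0.0626]
eef_rot: [[0.153, 0.988, -0.0], [0.988, -0.153, -0.0], [-0.0, -0.0, -1.0]]
force: [-0.5, -0.3, -1.1]
width: 0.0182
gripper_force: 60.9
```

Request:
step_arm:
  rows:
    - [[0, 0, 0, 0, 0, 0.001, 0], [0, 0, 0, 0, 0, 0, 0.45], [0, 0, 0, 0, 0, 0, 0.45], [0, 0, 0, 0, 0, -0.02, 0.45], [0, 0, 0, 0, 0, -0.05, 0.45], [0, 0, 0, 0, 0, -0.06, 0.45], [0, 0, 0, 0.05, 0, 0, 0.45], [0, 0, 0, 0.06, 0, 0, 0.45]]

```text
t: 22.82
tcp_pos: [0.687, 0.2061, 0.1955]
eef_rot: [[0.156, 0.988, 0.005], [0.988, -0.156, 0.001], [0.001, 0.005, -1.0]]
force: [0.8, 0.8, -0.8]
width: 0.0383
gripper_force: 0.0
```

Request:
step_arm:
  rows:
    - [[0, 0, 0, 0.06, 0, 0, 0.45], [0, 0, 0, 0.06, 0, 0, 0.45], [0, 0, 0, 0.05, 0, 0, 0.45], [0, 0, 0, 0, 0, 0, 0.45], [0, 0, 0, 0, 0, 0, 0.45]]

```text
t: 23.45
tcp_pos: [0.7118, 0.3736, 0.1928]
eef_rot: [[0.153, 0.988, 0.001], [0.988, -0.153, -0.0], [0.0, 0.001, -1.0]]
force: [-0.0, -0.0, -0.8]
width: 0.0383
gripper_force: 0.0
```

```bash
python3 - <<'E'
from m import *
for n in("top","scene"):
    im,d,P=shot(n,f"pics/{n}7.png")
    # case frame
    a=np.radians(81.2);R=np.array([[np.cos(a),np.sin(a)],[-np.sin(a),np.cos(a)]])
    for k,c,hx,hy in(("meter",(.586,.122),.066,.041),("probe",(.670,.1085),.066,.041),("logger",(.649,-.025),.066,.041),("pot",(.565,-.0115),.04,.04)):
        q=(P[...,:2]-c)@R.T
        m=(abs(q[...,0])<hx)&(abs(q[...,1])<hy)&(P[...,2]>.05)&(P[...,2]<.1)
        (cx,cy),(w,h),an=cv2.minAreaRect(q[m].astype(np.float32)*1000)
        z=P[...,2][m]; A=np.c_[q[m],np.ones(m.sum())]
        t=z>np.median(z)-.002
        sl=np.linalg.lstsq(A[t],z[t],rcond=None)[0]
        print(n,k,"off mm",round(cx,1),round(cy,1),"size",round(w),round(h),"ztop",np.median(z).round(4),"slope",sl[:2].round(3))
    for k in("blue","bluepot"):
        c,h,r=T[k]; print(n,k,*rect(P,c,.5*h,h+.02,r)[:3])
s=cv2.imread("pics/scene7.png")[160:300,170:370]; cv2.imwrite("pics/s7c.png",cv2.resize(s,None,fx=3,fy=3))
E
python3 go.py .6 .1 .2
```

```text
top meter off mm 0.3 7.8 size 65 107 ztop 0.063 slope [-0.     0.005]
top probe off mm 6.1 6.8 size 119 64 ztop 0.0567 slope [-0.025  0.02 ]
top logger off mm 1.4 2.3 size 55 67 ztop 0.06 slope [0.009 0.012]
top pot off mm 3.9 6.3 size 47 40 ztop 0.0787 slope [-0.011  0.015]
top blue (0.4345, -0.1015) (107, 52) 72.3
top bluepot (0.5406, -0.3697) (36, 33) -88.9
scene meter off mm -1.5 -0.7 size 105 54 ztop 0.0629 slope [0.005 0.004]
scene probe off mm 0.0 -2.9 size 20 107 ztop 0.057 slope [-0.016  0.012]
scene logger off mm 0.5 -1.7 size 40 61 ztop 0.0602 slope [0.001 0.005]
scene pot off mm -0.1 -1.3 size 36 33 ztop 0.0779 slope [0.008 0.005]
scene blue (0.4363, -0.1018) (107, 55) 72.4
scene bluepot (0.5422, -0.3707) (36, 34) 41.1
t 23.55 p [0.712  0.3726 0.1926] psi 81.1 tilt [ 0.0005 -0.    ] F [-0.2 -0.6  0. ] w 0.0385 gf 0.0 j6 0.5
turn -0.0 shift now [-0.2866 -0.0685 -0.0074] shift after turn [-0.2866 -0.0685 -0.0074]
```

View pics/s7c.png

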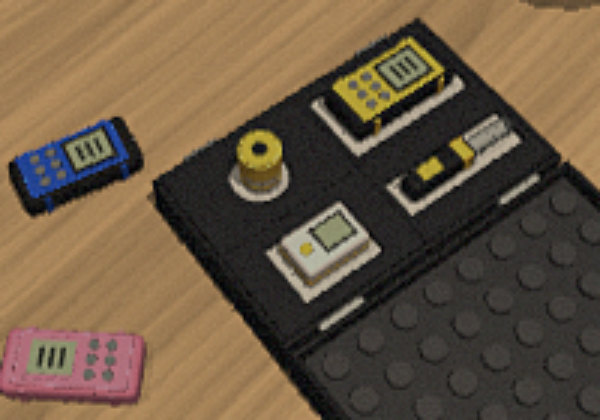

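The crop shows all four in their cut-outs: pot (260,160), meter (390,85), probe (455,160) and logger (325,245). Top heights match and offsets are 3 mm or less. The blue things haven't moved.

```bash
python3 -c "
from plant import arm; print(arm.hand_in())"
```

```text
the job is handed in; nothing more can be done
None
```

The yellow meter, probe, logger and pot are each in their own cut-out, within about 3 mm of centre by the scene camera; the blue meter and pot have not moved, and the job is handed in at about 23.6 s (no verdict was returned).

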